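Restock the label-roll caddy and hang its gate

TASK

Restock the label-roll caddy: slide every paper label roll up and off the spindles of the storage rack and stand them all on end on the caddy's floor, along with the roll left standing on the worktop. Then lift the caddy's gate out of its slotted stand, lower it so that both its hinge sockets drop fully home on the caddy's two upright pintles, and leave it swung shut across the front of the caddy. Leave the jigger, the timer and the marker pen where they are.

Things in the scene. Friction and masses are not known exactly. Their poses are not given: they have to be found in the camera images.
- roll1_centre (a point): kraft-paper label roll: plain light-brown ring 50 mm across, 35 mm tall, centre hole 22 mm, 0.08 kg; point at its centre, half-way up, z along its axis. Starts lowest on the rack's left (+y) spindle.
- roll2_centre (a point): kraft-paper label roll: plain light-brown ring 50 mm across, 35 mm tall, centre hole 22 mm, 0.08 kg; point at its centre, half-way up, z along its axis. If present, starts on top of roll1 on the same spindle.
- roll3_centre (a point): kraft-paper label roll: plain light-brown ring 50 mm across, 35 mm tall, centre hole 22 mm, 0.08 kg; point at its centre, half-way up, z along its axis. If present, starts on the rack's right (-y) spindle.
- roll4_centre (a point): kraft-paper label roll: plain light-brown ring 50 mm across, 35 mm tall, centre hole 22 mm, 0.08 kg; point at its centre, half-way up, z along its axis. Starts standing on the worktop, to the left of the rack.
- rack: storage rack, fixed: wooden base 70 (x) x 170 (y) x 6 mm with two upright steel spindles 12 mm thick at y = +45 and -45 mm, domed tips 84 mm above the worktop; origin under the middle of the base
- caddy: wooden roll caddy, fixed: floor 140 (x) x 210 (y) mm, its top 6 mm above the worktop; origin under the middle of the floor; local -x is the open front, facing the robot. Inside free from x = -65 to +64 and y = -99 to +99 mm; back and side walls 45 mm high, a 16 mm high sill along the front; a hinge post 82 mm high at the front left (+y) corner (x -70 to -56, y 93 to 107 mm)
- stop_post (a point): stop post of the caddy at its front right (-y), 60 mm high, 14 x 14 mm; point at the middle of its front face, at (-79, -98, 30) mm in the caddy's frame; the shut gate's back lies 1 mm before it and rests against it; the gate swings out towards local -x, freely, with no latch
- pintle_low (a point): lower pintle: steel pin 8 mm thick with a domed tip, 14 mm tall, upright; this point is on its axis at its foot, on the top face of its bracket, at (-86, +100, 12) mm in the caddy's frame; axes as the caddy's. Each bracket is 5 mm thick and reaches from the hinge post forward (x -96 to -68, y 91 to 109 mm)
- pintle_high (a point): upper pintle, the same, 50 mm directly above the lower one; its bracket's underside is 45 mm above the lower bracket's top
- gate_centre (a point): lift-off gate: upright wooden frame with bars, 12 mm thick (x), 182 mm long (y), 77 mm tall, 0.22 kg, loose, to be gripped across its top rail (solid, 20 mm tall); point at the middle of the frame, half-way up; z up; its local +y end carries two hinge knuckles. When hung and shut its axes agree with the caddy's. Starts standing in the stand, its lower edge 4 mm above the worktop
- gate_socket_low (a point): lower hinge knuckle of the gate: steel block 20 x 20 x 12 mm tall with a vertical through hole 11 mm across; point on the hole's axis at the knuckle's underside, at (0, +103, -34.5) mm from gate_centre. Hung, it coincides with pintle_low
- gate_socket_high (a point): upper hinge knuckle, the same, 50 mm above the lower one. Hung, it coincides with pintle_high. The lower knuckle must pass in between the two brackets from the front, with the gate raised about 23 mm above its hung height (16 to 31 mm is free), before it is lowered
- gate_stand: stand for the gate, fixed: base 70 x 100 x 4 mm with two low walls to 26 mm height that leave a slot 15 mm wide along its y; origin under its middle
- jigger: steel jigger, 45 x 45 x 80 mm, bystander; origin under its middle
- timer: round kitchen timer, 71 x 71 x 38 mm, bystander; origin under its middle
- marker1: marker pen, 135 mm long along y, bystander; origin under its middle
Not all that is in view belongs to the job. Leave any green or purple look-alike of the part that bears roll1_centre alone.

How it is judged:
On the way, in this order (a step that is already met when the one before it is completed fails the run):
1. every roll present stands flat on the caddy's floor (x of roll1_centre in the frame of caddy between -0.052 and 0.052 m and y of roll1_centre in the frame of caddy between -0.085 and 0.085 m and z of each of roll1_centre, roll2_centre, roll3_centre, roll4_centre in the frame of caddy below 0.03 m and angle between each of roll1_centre, roll2_centre, roll3_centre, roll4_centre's own z axis and vertical below 0.12 rad and linear speed of each of roll1, roll2, roll3, roll4 below 0.02 m/s and x of roll2_centre in the frame of caddy between -0.052 and 0.052 m and y of roll2_centre in the frame of caddy between -0.085 and 0.085 m and x of roll3_centre in the frame of caddy between -0.052 and 0.052 m and y of roll3_centre in the frame of caddy between -0.085 and 0.085 m and x of roll4_centre in the frame of caddy between -0.052 and 0.052 m and y of roll4_centre in the frame of caddy between -0.085 and 0.085 m), for 0.2 s.
2. the gate is fully home on both pintles (distance between gate_socket_low and pintle_low below 0.005 m and distance between gate_socket_high and pintle_high below 0.005 m), for 0.2 s.
At the end, for the whole second after the job is handed in: every roll present stands upright (within 0.12 rad) on the caddy's floor between its walls; both gate sockets are within 5 mm of their pintle's foot; the gate is shut to within 0.10 rad; all at rest (all of step 1 and all of step 2 and angle between the x axis of gate_centre and the x axis of caddy, either way round below 0.1 rad and y of gate_centre in the frame of caddy below 0.02 m and linear speed of gate below 0.02 m/s); the robot touches nothing.
It fails at once if the jigger is disturbed (moved over 30 mm) (distance of jigger from where it was at the start of the episode above 0.03 m).
It fails at once if the timer is disturbed (moved over 30 mm) (distance of timer from where it was at the start of the episode above 0.03 m).
It fails at once if the marker pen is disturbed (moved over 30 mm) (distance of marker1 from where it was at the start of the episode above 0.03 m).
Of roll2, roll3 only 1 to 2 are there at a start; the rules pass over those that are not, and their reading is None.
At some moment in a run one of roll1, roll2, roll3, roll4 may be knocked a few centimetres aside while the robot is not near it.
It also fails if it takes over 210 s, if anything falls off the work surface, if the arm or the gripper's body presses on something with over 40 N, if the wrist force passes 120 N, or if a joint passes its speed limit or range.

ROBOT

A 6-joint arm with a two-finger parallel gripper is mounted at the origin on a cart in front of the work surface, level with it; the furniture and walls round the work are solid. World frame = base frame: x ahead of the robot, y to its left, z up, the work surface at z = 0. Lengths are in m, angles in rad, forces in N, time in s.
With the tool pointing down it reaches from about 0.275 to 0.875 m from the base axis. Payload 12.5 kg.
Tool frame: the origin (TCP) lies at the very end of the fingers, on their centre line; the grasp point (between the pads) lies 19 mm behind it (arm.grasp_offset is the distance from the TCP to the grasp point, in m); z points along the fingers, y is the line along which they close (so a half turn about z gives the same grasp; the last joint's range is limited). The gripper opens to 85 mm and grips with 20 to 120 N. Pads are 22 mm wide; open, the fingers measure 114 mm over their backs; the gripper's body (76 mm by 85 mm) begins 54 mm behind the grasp point. The pads swing forward as they close: fully open they stand 13 mm farther back than shut.
Start: joints at [-1.248, 0.351, 1.652, -0, 1.139, -0.085], TCP at [0.218, -0.505, 0.206] pointing down, gripper open.
Joint ranges: [-2.75, 2.75], [-0.79, 2.1], [0.01, 2.65], [-1.57, 4.71], [0.07, 3.14], [-2.87, 2.87]. Speed limits (rad/s): [2.22, 2.22, 2.79, 3.14, 3.14, 3.14].

INTERFACE

Orientations are given as a unit quaternion [w, x, y, z].
In Python, from workcell import arm gives the robot as it stands. The module is installed in compiled form; this text tells all that it offers.
- The arm moves only by the tool jog_arm, never from a script. Its argument "steps" is a list of rows, each a list of 6 numbers: the shift along the world's x, y, z scaled (see below), then the turn, a rotation vector about the world's x, y, z scaled (see below). In form: [[tx, ty, tz, rx, ry, rz], ...]. A call has 1 to 20 rows; each row shifts and turns the commanded pose from where the row before left it; what a row does not reach is not made up. The controller multiplies each number of a shift by 2.5 cm and each number of a turn by 0.15 rad. A row lasts 1/10 s, in which the tool goes at most 50 mm and 8.59 degrees, less where a joint would pass 70% of its speed; a pose out of reach is approached as far as the arm can. A call with a number of a shift or a turn outside -1 to 1 is refused whole. A call with a gripper value outside its range is refused whole. "jaw" is the gripper command: -1 is shut, 1 is fully open, values between are in proportion, set as the call begins (left out, the last holds). The fingers move at their own pace and stop on an object; "newtons" is the grip in N (left out, the last holds). Time passes only in rows, so rows that do not move let the fingers close. It gives the time, the measured TCP pose, the force, the opening and the grip force at its end, in the units of the state.
- arm.read_state(): the state, without advancing time (a new reading comes with each control period).
- arm.snapshot(name): name is "side" or "top" or "wrist"; returns (picture, depth): 384x512x3 uint8, red, green, blue; 384x512 float32, m along the optical axis (not along the pixel's ray), 0 where there is no reading.
- arm.camera_info(name): a dict with "camera_matrix" (3x3 intrinsics, pixels), "xyz" and "orientation" of the camera in the world; the wrist camera has in their place "T_tool_cam" (4x4, takes a point from camera to tool coordinates, whose origin is the TCP and whose axes are the flange's). Camera axes: x right, y down, z forward; pixel columns grow to the right and rows downward; lengths in m; the calibration is good to about 2 mm. A picture is of the moment at which its call begins: read the wrist's pose just before it. camera_info takes no time and is no camera call.
- arm.close_job(): hands the job in; it is judged then, once.
Trained networks look in the newest picture that a camera, given by its name, has taken for a name from the list of things; names that differ only in an ending like _2 or _b are one class to them, and where a whole thing is asked for, a point or a joint stands for the part that bears it (a point fixed in the world has none). Each returns a list of dicts, best first, with "p" (0 to 1); they miss things now and then, are a little off and sometimes report something else, mostly with a low value. They report only what shows in the picture. A call takes as long as a camera call. They do not tell look-alikes from the thing itself.
- arm.trace(camera, query): "mask" (384x512 bool, what is visible of it) and "extent" ([left, top, width, height] in pixels, round what is visible of it).
The state is a dict: "time_s": time; "joint_positions": joint angles; "qvel": joint speeds; "joint_efforts": joint torques, N m; "tool_pos": TCP position; "tool_rot": TCP orientation; "contact_force": force on the tool from outside, world axes, zero at the start; "torque": the same for the moment, N m; "width": finger opening in m; "grasp_force": force on a finger pad.
Only numpy, scipy, OpenCV 4.12 (cv2) and the standard library are available. Lean on these libraries where they do the work, as an engineer would, in place of code of your own. Each camera call takes 0.05 s, during which the arm holds its last target. There are 200 camera calls.

## Working session

There is one attempt and no reset: what is moved stays moved. The work goes in short steps, Python scripts to look and compute and a tool call to move; the robot and the scene stay as the last step left them, time stands still between calls to the robot, and variables do not carry over. Pictures are saved under pics/ and viewed, at most 14 in all, crops included, and the job is handed in when it is done.

Besides the shell and the picture viewer there is one more tool, called after "Request:" by a JSON object that holds its "fn" and its "kwargs". jog_arm: Moves the arm, as the interface text tells. Shifts and turns lie within -1 to 1; 1 stands for 2.5 cm of shift or 0.15 rad of turn. Its arguments: {"type":"object","properties":{"steps":{"type":"array","items":{"type":"array","items":{"type":"number","minimum":-1,"maximum":1}}},"jaw":{"type":"number"},"newtons":{"type":"number"}},"required":["steps"]}

```bash
mkdir -p pics; cat > h.py <<'E'
import numpy as np, cv2
from workcell import arm
from scipy.spatial.transform import Rotation as R
def q2m(q): return R.from_quat([q[1],q[2],q[3],q[0]]).as_matrix()
def campose(n):
    c=arm.camera_info(n); K=np.array(c["camera_matrix"])
    if n=="wrist":
        s=arm.read_state(); T=np.eye(4); T[:3,:3]=q2m(s["tool_rot"]); T[:3,3]=s["tool_pos"]
        T=T@np.array(c["T_tool_cam"])
    else:
        T=np.eye(4); T[:3,:3]=q2m(c["orientation"]); T[:3,3]=c["xyz"]
    return K,T
def shot(n,name=None):
    K,T=campose(n); im,d=arm.snapshot(n)
    if name: cv2.imwrite(f"pics/{name}.png",im[...,::-1])
    return im,d,K,T
def cloud(d,K,T):
    v,u=np.mgrid[:d.shape[0],:d.shape[1]]
    p=np.stack([(u-K[0,2])/K[0,0]*d,(v-K[1,2])/K[1,1]*d,d],-1)
    P=p@T[:3,:3].T+T[:3,3]; P[d<=0]=np.nan
    return P
def proj(p,K,T):
    c=(np.asarray(p)-T[:3,3])@T[:3,:3]; return c[:2]/c[2]*[K[0,0],K[1,1]]+K[:2,2]
E
python3 - <<'E'
from h import *
s=arm.read_state(); print({k:np.round(v,3) for k,v in s.items()})
print(arm.grasp_offset, np.round(arm.camera_info("wrist")["T_tool_cam"],3).tolist())
for n in("top","side"):
    im,d,K,T=shot(n,n+"0"); print(n,np.round(T,2).tolist(),K[0,0])
    P=cloud(d,K,T); np.save(n+"P",P)
    for q in ["roll1_centre","rack","caddy","stop_post","pintle_low","pintle_high","gate_centre","gate_socket_low","gate_stand","jigger","timer","marker1"]:
        for r in arm.trace(n,q):
            m=r["mask"]; print(q,round(r["p"],2),r["extent"],np.round(np.nanmedian(P[m],0),3) if m.any() else None, np.round(np.nanpercentile(P[m][:,2],95),3) if m.any() else None)
E
```

```text
{'time_s': np.float64(0.0), 'joint_positions': array([-1.248,  0.351,  1.652,  0.   ,  1.139, -0.085]), 'qvel': array([ 0.001, -0.001, -0.001,  0.   ,  0.   , -0.   ]), 'joint_efforts': array([ 1.0000e-03, -5.0609e+01, -2.9140e+01, -0.0000e+00,  5.0000e-03,
        0.0000e+00]), 'tool_pos': array([ 0.218, -0.505,  0.206]), 'tool_rot': array([-0.001,  0.979,  0.202, -0.   ]), 'contact_force': array([-0.47 , -0.873,  0.363]), 'torque': array([-0.02 ,  0.008, -0.004]), 'grasp_force': np.float64(0.0), 'width': np.float64(0.085)}
0.0187 [[-0.001, -0.961, -0.277, 0.069], [1.0, -0.001, -0.001, -0.001], [0.0, -0.277, 0.961, -0.168], [0.0, 0.0, 0.0, 1.0]]
top [[-0.02, -1.0, 0.09, 0.47], [-1.0, 0.02, 0.01, -0.01], [-0.01, -0.09, -1.0, 1.35], [0.0, 0.0, 0.0, 1.0]] 443.6629275298867
roll1_centre 0.69 [239.7, 266.6, 39.1, 3.4] [ 0.378 -0.008  0.015] 0.02
roll1_centre 0.68 [190.5, 146.5, 15.1, 23.9] [0.71  0.18  0.034] 0.039
roll1_centre 0.64 [149.3, 171.8, 17.2, 20.2] [0.648 0.293 0.033] 0.039
roll1_centre 0.6 [182.4, 183.9, 13.0, 12.5] [0.613 0.189 0.04 ] 0.045
rack 0.89 [181.2, 179.6, 58.0, 24.
[... 2147 characters left out ...]
0.2    0.018] 0.056
gate_centre 0.81 [285.7, 192.5, 34.9, 61.1] [0.461 0.146 0.049] 0.083
gate_centre 0.75 [280.7, 217.8, 25.0, 23.8] [0.488 0.14  0.013] 0.028
gate_centre 0.64 [261.3, 265.6, 21.9, 28.7] [0.567 0.378 0.028] 0.038
gate_socket_low 0.78 [284.7, 193.4, 35.3, 54.1] [0.463 0.146 0.048] 0.083
gate_stand 0.81 [281.9, 216.0, 22.5, 24.8] [0.488 0.14  0.012] 0.028
jigger 0.74 [185.9, 187.2, 15.0, 29.3] [0.793 0.006 0.057] 0.08
jigger 0.33 [263.8, 266.4, 20.5, 27.0] [0.564 0.377 0.03 ] 0.038
timer 0.66 [302.3, 147.8, 17.5, 16.3] [ 0.37  -0.377  0.022] 0.041
timer 0.23 [233.8, 159.5, 61.8, 38.7] [ 0.561 -0.203  0.019] 0.055
marker1 0.65 [322.0, 195.0, 5.5, 20.4] [0.378 0.002 0.015] 0.019
```

```bash
python3 - <<'E'
import cv2
a=cv2.imread("pics/top0.png")[105:290,120:420]; cv2.imwrite("pics/topc.png",cv2.resize(a,None,fx=2.6,fy=2.6,interpolation=cv2.INTER_CUBIC))
b=cv2.imread("pics/side0.png")[130:310,160:360]; cv2.imwrite("pics/sidec.png",cv2.resize(b,None,fx=3.2,fy=3.2,interpolation=cv2.INTER_CUBIC))
E
```

```text
(no output)
```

View pics/topc.png

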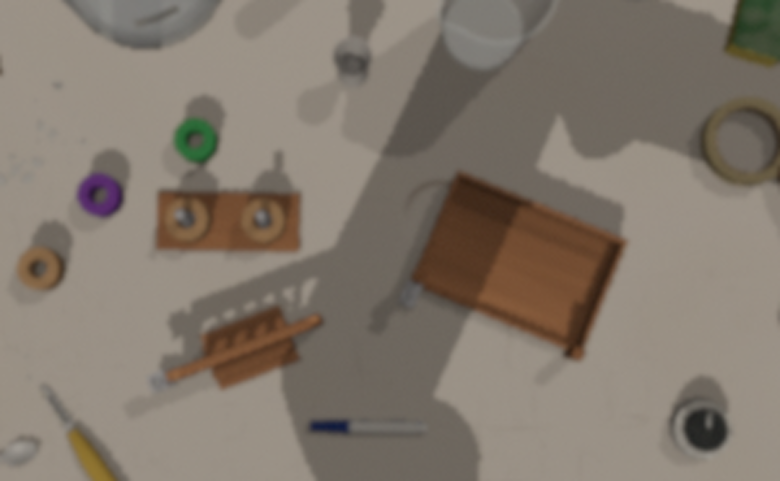

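View pics/sidec.png

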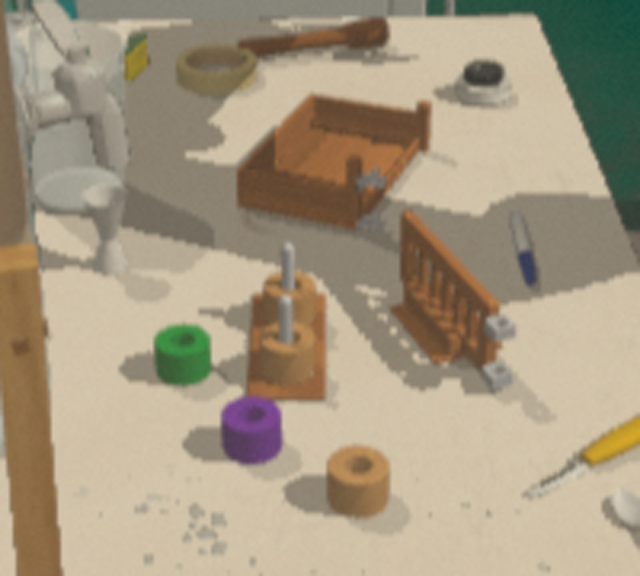

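Request:
{"fn": "jog_arm", "kwargs": {"steps": [[0.97, 0.85, 0.17, 0, 0, 0.55], [0.97, 0.85, 0.17, 0, 0, 0.55], [0.97, 0.85, 0.17, 0, 0, 0.55], [0.97, 0.85, 0.17, 0, 0, 0.55], [0.97, 0.85, 0.17, 0, 0, 0.55], [0.97, 0.85, 0.17, 0, 0, 0.55], [0.97, 0.85, 0.17, 0, 0, 0.55], [0.97, 0.85, 0.17, 0, 0, 0.55], [0.97, 0.85, 0.17, 0, 0, 0.55], [0.97, 0.85, 0.17, 0, 0, 0.55], [0.97, 0.85, 0.17, 0, 0, 0.55], [0.97, 0.85, 0.17, 0, 0, 0.55], [0.97, 0.85, 0.17, 0, 0, 0.55], [0.97, 0.85, 0.17, 0, 0, 0.55], [0, 0, 0, 0, 0, 0], [0, 0, 0, 0, 0, 0], [0, 0, 0, 0, 0, 0]]}}

```text
time_s: 3.0
tool_pos: [0.5571, -0.2079, 0.2654]
tool_rot: [-0.0, 0.71, 0.704, -0.0]
contact_force: [-0.1, -0.5, -0.2]
width: 0.0854
grasp_force: 0.0
```

```bash
python3 - <<'E'
from h import *
im,d,K,T=shot("wrist","w1"); P=cloud(d,K,T); np.savez("w1",P=P,K=K,T=T); print(K[0,0],np.round(T,3).tolist())
s=arm.read_state();print(s["time_s"],s["tool_pos"],s["joint_positions"])
E
```

```text
329.8003735785367 [[1.0, -0.01, -0.004, 0.557], [-0.011, -0.961, -0.276, -0.137], [-0.001, 0.276, -0.961, 0.433], [0.0, 0.0, 0.0, 1.0]]
3.05 [ 0.55703971 -0.20801613  0.26548082] [-4.35610906e-01  3.81773959e-01  1.45740670e+00 -1.39855610e-04
  1.30272901e+00 -4.26008970e-01]
```

View pics/w1.png

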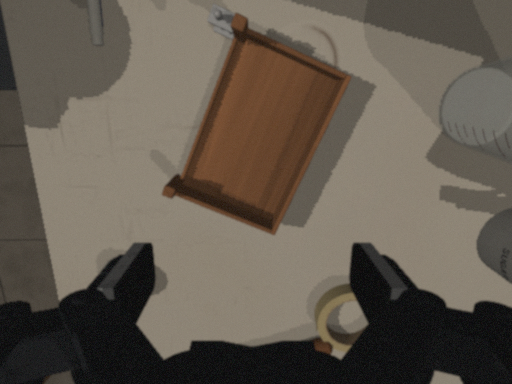

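```bash
cat > caddyfit.py <<'E'
from h import *
from scipy.optimize import least_squares
def loc(t,X): # world->local 2D
    c,s=np.cos(t[2]),np.sin(t[2]); D=X-t[:2]; return np.c_[c*D[:,0]+s*D[:,1],-s*D[:,0]+c*D[:,1]]
def fit(P,t0):
    Q=P.reshape(-1,3); Q=Q[~np.isnan(Q[:,2])]; 
    t=np.array(t0,float)
    for k in range(4):
        L=loc(t,Q[:,:2]); m=(abs(L[:,0])<.085)&(abs(L[:,1])<.125)&(Q[:,2]>.040)&(Q[:,2]<.050)
        X=Q[m,:2]
        def f(t):
            L=loc(t,X); x,y=L.T
            db=np.hypot(x-.067,np.maximum(abs(y)-.105,0)); ds=np.hypot(abs(y)-.102,np.maximum(abs(x)-.07,0))
            return np.maximum(np.minimum(db,ds)-.003,0)*1000+0.2*np.minimum(db,ds)*1000
        r=least_squares(f,t,loss="soft_l1"); t=r.x
    return t,len(X),r.cost/len(X),np.median(Q[m,2])
E
python3 - <<'E'
from caddyfit import *
z=np.load("w1.npz"); P=z["P"];K=z["K"];T=z["T"]
for t0 in([.565,-.195,-.4],[.57,-.2,-.3]): t,*r=fit(P,t0); print(np.round(t,4),r)
t2,*r=fit(np.load("topP.npy"),t); print("top",np.round(t2,4),r)
np.save("caddy",t)
L=loc(t,P.reshape(-1,3)[:,:2]).reshape(*P.shape[:2],2); Z=P[...,2]
m=(abs(L[...,0])<.06)&(abs(L[...,1])<.09); print("floor z",np.nanmedian(Z[m]), "table",np.nanmedian(Z))
m=(Z>.072)&(Z<.1)&(abs(L[...,0]+.063)<.03)&(abs(L[...,1]-.1)<.03); print("post",m.sum(),L[m].mean(0),np.median(Z[m]))
m=(Z>.052)&(Z<.072)&(abs(L[...,0]+.08)<.02)&(abs(L[...,1]-.1)<.03); print("bracket",m.sum(),L[m].min(0),L[m].max(0),np.median(Z[m]))
m=(Z>.05)&(Z<.07)&(abs(L[...,0]+.075)<.03)&(abs(L[...,1]+.1)<.03); print("stop",m.sum(),L[m].mean(0),np.median(Z[m]))
im=cv2.imread("pics/w1.png")
Rz=lambda p:[t[0]+np.cos(t[2])*p[0]-np.sin(t[2])*p[1],t[1]+np.sin(t[2])*p[0]+np.cos(t[2])*p[1],p[2]]
for p in [(-.086,.1,.012),(-.086,.1,.062),(-.086,.1,.076),(-.079,-.098,.03),(.07,.105,.045),(.07,-.105,.045),(-.07,.105,.045),(-.07,-.105,.045)]:
    u=proj(Rz(p),K,T); print(p,np.round(Rz(p),4),np.round(u,1)); cv2.circle(im,tuple(np.int32(np.round(u*8))),6,(0,255,0),-1,shift=3)
c=im[0:240,150:370]; cv2.imwrite("pics/w1c.png",cv2.resize(c,None,fx=2.5,fy=2.5,interpolation=cv2.INTER_CUBIC))
# rack side from top
P=np.load("topP.npy"); Q=P.reshape(-1,3); Q=Q[~np.isnan(Q[:,2])]
for n,c in dict(r1=(.613,.189),r3=(.613,.102),r4=(.565,.377)).items():
    m=(np.hypot(*(Q[:,:2]-c).T)<.035)&(Q[:,2]>.028)&(Q[:,2]<.05); print(n,m.sum(),np.round((Q[m].min(0)+Q[m].max(0))/2,4),np.round(np.median(Q[m],0),4))
m=(abs(Q[:,0]-.47)<.08)&(abs(Q[:,1]-.14)<.13)&(Q[:,2]>.07)&(Q[:,2]<.1); r=cv2.minAreaRect((Q[m,:2]*1000).astype(np.float32)); print("gate",m.sum(),r,np.median(Q[m],0))
E
```

```text
[ 0.5605 -0.1858 -0.4196] [2280, np.float64(0.25124948230523014), np.float64(0.04466609508284791)]
[ 0.5605 -0.1858 -0.4196] [2280, np.float64(0.25124997324537385), np.float64(0.04466609508284791)]
top [ 0.5626 -0.188  -0.4199] [315, np.float64(0.19887706499483376), np.float64(0.04509305362093907)]
floor z 0.3559259658038318 table 0.0005630174368408125
post 302 [-0.0665628   0.09906651] 0.08139441150732576
bracket 442 [-0.09576423  0.09047028] [-0.06003934  0.10862096] 0.06201771196455497
stop 164 [-0.07083196 -0.09662902] 0.059400000754488314
(-0.086, 0.1, 0.012) [ 0.5227 -0.0595  0.012 ] [222.4  25. ]
(-0.086, 0.1, 0.062) [ 0.5227 -0.0595  0.062 ] [218.2  15.1]
(-0.086, 0.1, 0.076) [ 0.5227 -0.0595  0.076 ] [216.8  11.8]
(-0.079, -0.098, 0.03) [ 0.4484 -0.2431  0.03  ] [167.7 182.2]
(0.07, 0.105, 0.045) [ 0.6672 -0.1184  0.045 ] [351.3  75.6]
(0.07, -0.105, 0.045) [ 0.5817 -0.3102  0.045 ] [273.3 235. ]
(-0.07, 0.105, 0.045) [ 0.5394 -0.0614  0.045 ] [235.4  20.6]
(-0.07, -0.105, 0.045) [ 0.4538 -0.2532  0.045 ] [169.7 193.2]
r1 186 [0.6172 0.1914 0.0391] [0.6165 0.1883 0.0405]
r3 188 [0.615  0.102  0.0393] [0.6149 0.1017 0.0408]
r4 166 [0.5647 0.3653 0.0342] [0.5646 0.3658 0.0348]
gate 294 ((467.2205505371094, 133.1934051513672), (19.233020782470703, 203.29879760742188), 20.970308303833008) [0.46751906 0.12824314 0.08095951]
```

View pics/w1c.png

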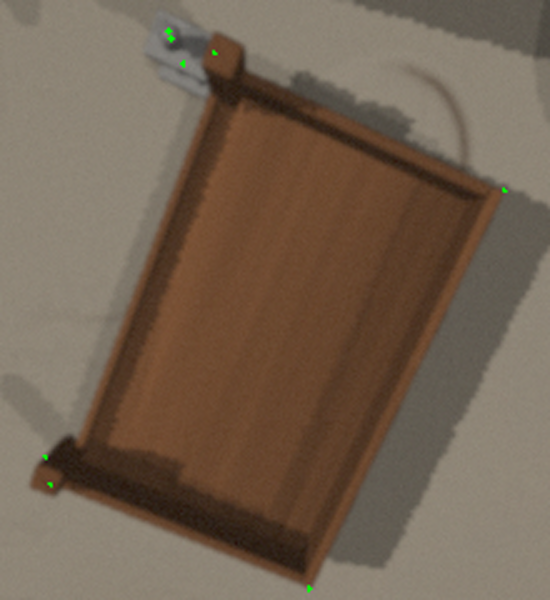

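Request:
{"fn": "jog_arm", "kwargs": {"steps": [[0, 1, 0, 0, 0, 0], [0, 1, 0, 0, 0, 0], [0, 1, 0, 0, 0, 0], [0, 1, 0, 0, 0, 0], [0, 1, 0, 0, 0, 0], [0, 1, 0, 0, 0, 0], [0, 1, 0, 0, 0, 0], [0, 1, 0, 0, 0, 0], [0, 1, 0, 0, 0, 0], [0, 1, 0, 0, 0, 0], [0, 1, 0, 0, 0, 0], [0, 1, 0, 0, 0, 0], [0, 1, 0, 0, 0, 0], [0, 1, 0, 0, 0, 0], [0, 0, 0, 0, 0, 0], [0, 0, 0, 0, 0, 0], [0, 0, 0, 0, 0, 0]], "jaw": 0.53}}

```text
time_s: 4.75
tool_pos: [0.5577, 0.1415, 0.2656]
tool_rot: [0.0, 0.71, 0.704, -0.0]
contact_force: [0.2, -0.2, 0.5]
width: 0.065
grasp_force: 0.0
```

```bash
cat > rolls.py <<'E'
from h import *
from scipy.optimize import least_squares
def ring(P,c,zlo,zhi,r=.04):
    "top-face ring centre: circle 25 mm radius fitted to hull of points, inner hole 11"
    Q=P.reshape(-1,3); Q=Q[~np.isnan(Q[:,2])]
    for k in range(3):
        m=(np.hypot(*(Q[:,:2]-c).T)<r)&(Q[:,2]>zlo)&(Q[:,2]<zhi); X=Q[m,:2]
        if m.sum()<30: return None,m.sum(),None
        f=lambda c:(lambda d:np.maximum(d-.025,0)*1e3+np.maximum(.011-d,0)*1e3)(np.hypot(*(X-c).T))
        c=least_squares(f,c,loss="soft_l1").x; r=.032
    return np.round(c,4),m.sum(),np.round(np.median(Q[m,2]),4)
E
python3 - <<'E'
from rolls import *
im,d,K,T=shot("wrist","w2"); P=cloud(d,K,T); np.savez("w2",P=P,K=K,T=T)
print("r1",ring(P,(.6165,.190),.036,.048)); print("r3",ring(P,(.615,.102),.036,.048)); print("r4",ring(P,(.5647,.3655),.03,.042))
Q=P.reshape(-1,3); 
for n,c in dict(s1=(.6165,.19),s3=(.615,.102)).items():
    m=(np.hypot(*(Q[:,:2]-c).T)<.025)&(Q[:,2]>.06)&(Q[:,2]<.1); print(n,m.sum(),Q[m].mean(0),Q[m,2].max() if m.any() else 0)
s=arm.read_state();print(s["time_s"],s["tool_pos"],s["joint_positions"])
cc=im[...,::-1].copy()
for t in[r for q in("gate_centre","gate_socket_high") for r in arm.trace("wrist",q)]: print(t["p"],t["extent"])
E
```

```text
r1 (array([0.6167, 0.193 ]), np.int64(1166), np.float64(0.0409))
r3 (array([0.6134, 0.105 ]), np.int64(945), np.float64(0.0408))
r4 (None, np.int64(0), None)
s1 135 [0.61591052 0.19508298 0.0792468 ] 0.08464552147221222
s3 140 [0.61333641 0.10688855 0.07709299] 0.08510828862419334
4.8 [0.5577094  0.14146455 0.2656358 ] [ 1.67603248e-01  3.44543950e-01  1.50997160e+00 -1.96158122e-04
  1.28709320e+00  1.77047204e-01]
0.87 [121.8, 74.1, 93.6, 177.3]
0.98 [119.8, 74.2, 93.7, 175.3]
```

View pics/w2.png

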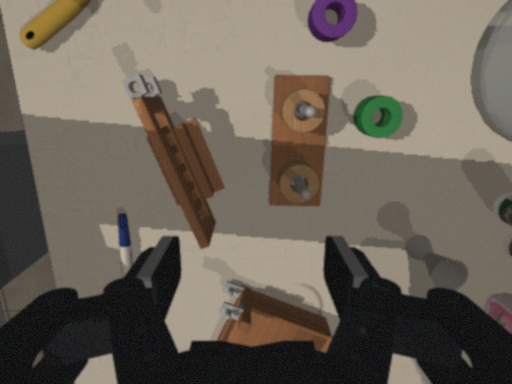

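Request:
{"fn": "jog_arm", "kwargs": {"steps": [[0.75, -0.5, -1, 0, 0, 0], [0.75, -0.5, -1, 0, 0, 0], [0.75, -0.5, -1, 0, 0, 0], [0, 0, -1, 0, 0, 0], [0, 0, -1, 0, 0, 0], [0, 0, -1, 0, 0, 0], [0, 0, -1, 0, 0, 0], [0, 0, -1, 0, 0, 0], [0, 0, -0.7, 0, 0, 0], [0, 0, -0.7, 0, 0, 0], [0, 0, -0.5, 0, 0, 0], [0, 0, 0, 0, 0, 0], [0, 0, 0, 0, 0, 0]]}}

```text
time_s: 6.2
tool_pos: [0.6142, 0.1049, 0.0185]
tool_rot: [0.0, 0.71, 0.704, 0.0]
contact_force: [0.6, -0.6, -0.4]
width: 0.0655
grasp_force: 0.0
```

Request:
{"fn": "jog_arm", "kwargs": {"steps": [[0, 0, 0, 0, 0, 0], [0, 0, 0, 0, 0, 0], [0, 0, 0, 0, 0, 0], [0, 0, 0, 0, 0, 0], [0, 0, 0, 0, 0, 0], [0, 0, 0, 0, 0, 0]], "jaw": -1, "newtons": 30}}

```text
time_s: 6.8
tool_pos: [0.6168, 0.1052, 0.0192]
tool_rot: [0.002, 0.71, 0.704, 0.003]
contact_force: [11.3, 0.2, -2.7]
width: 0.0111
grasp_force: 32.8
```

```bash
python3 - <<'E'
from h import *
im,d,K,T=shot("side","s2"); im2,_,_,_=shot("wrist")
a=cv2.resize(im[170:290,190:320],(585,540)); b=cv2.resize(im2[:, 150:400],None,fx=.8,fy=.8)
o=np.zeros((540,800,3),np.uint8); o[:,:585]=a; o[:b.shape[0],585:585+b.shape[1]]=b[:,:215]; cv2.imwrite("pics/c3.png",o[...,::-1])
E
```

```text
(no output)
```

View pics/c3.png

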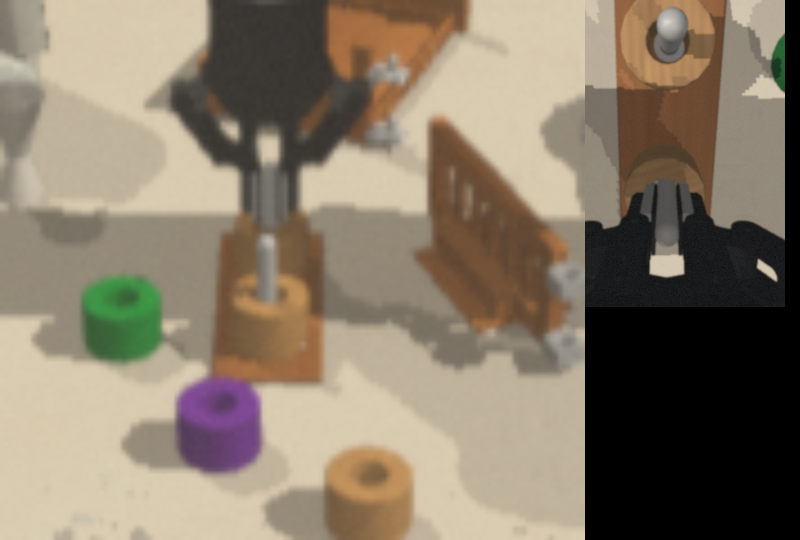

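Request:
{"fn": "jog_arm", "kwargs": {"steps": [[0, 0, 0, 0, 0, 0], [0, 0, 0, 0, 0, 0], [0, 0, 0, 0, 0, 0], [0, 0, 0, 0, 0, 0]], "jaw": 0.53}}

```text
time_s: 7.3
tool_pos: [0.6137, 0.1051, 0.018]
tool_rot: [-0.0, 0.71, 0.704, -0.0]
contact_force: [-0.2, -0.5, 0.4]
width: 0.0653
grasp_force: 0.0
```

```bash
python3 - <<'E'
from h import *
from rolls import ring
im,d,K,T=shot("side","s3"); P=cloud(d,K,T); s=arm.read_state(); print(s["tool_pos"],s["width"],s["contact_force"])
t=s["tool_pos"]
# dark points in finger zones
for dx in(-.04,.04):
    m=(abs(P[...,0]-t[0]-dx)<.02)&(abs(P[...,1]-t[1])<.03)&(P[...,2]<.1)&(im.max(-1)<100); v,u=np.nonzero(m); print(dx,m.sum(),np.nanpercentile(P[m][:,2],[0,2,5]) if m.any() else 0, P[m].mean(0))
for z in(.0185,.03,.04): print([np.round(proj([t[0]+dx,t[1],z],K,T)) for dx in(-.035,.035)])
a=cv2.resize(im[180:270,200:300],(700,630)[:2]); cv2.imwrite("pics/c4.png",a[:600,:,::-1])
E
```

```text
[0.6136936  0.10516098 0.01800214] 0.0655232430442588 [ 0.14186077  1.28050727 -0.65964829]
-0.04 51 [0.00484664 0.00636431 0.0087185 ] [0.57410246 0.11291879 0.07773558]
0.04 41 [0.05891781 0.06133501 0.06221327] [0.65626381 0.11243406 0.0858535 ]
[array([262., 225.]), array([239., 225.])]
[array([262., 221.]), array([239., 222.])]
[array([262., 219.]), array([239., 219.])]
```

View pics/c4.png

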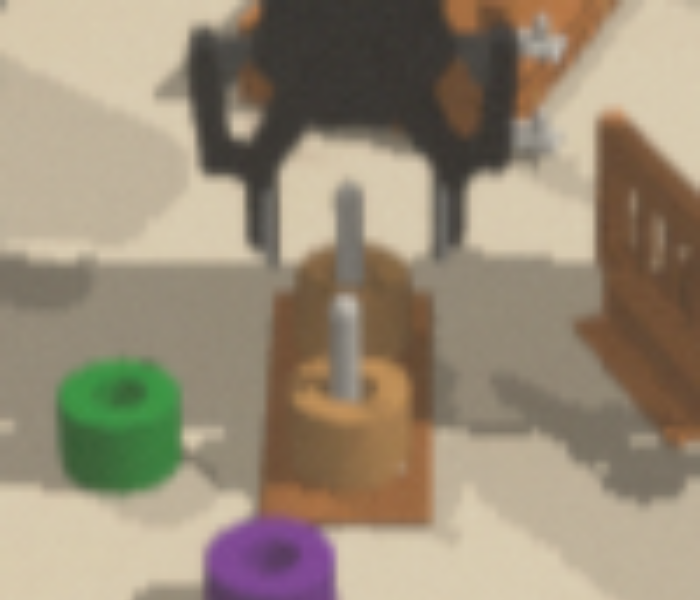

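Request:
{"fn": "jog_arm", "kwargs": {"steps": [[0, 0, -0.3, 0, 0, 0], [0, 0, -0.3, 0, 0, 0], [0, 0, -0.2, 0, 0, 0], [0, 0, 0, 0, 0, 0], [0, 0, 0, 0, 0, 0]]}}

```text
time_s: 7.85
tool_pos: [0.6138, 0.1051, -0.0021]
tool_rot: [-0.0, 0.71, 0.704, -0.0]
contact_force: [-0.1, 0.6, -0.0]
width: 0.0654
grasp_force: 0.0
```

```bash
python3 - <<'E'
from h import *
im,d,K,T=shot("side"); P=cloud(d,K,T); s=arm.read_state(); print(s["tool_pos"],s["width"],s["contact_force"])
a=cv2.resize(im[190:250,220:280],(600,600)); 
im,d,K,T=shot("wrist","w4"); P=cloud(d,K,T); 
# finger surface depth in tool frame
Ti=np.linalg.inv(np.array(arm.camera_info("wrist")["T_tool_cam"])); 
L=cloud(d,K,np.array(arm.camera_info("wrist")["T_tool_cam"]))
m=(abs(L[...,1])>.028)&(abs(L[...,1])<.06)&(abs(L[...,0])<.02)&(L[...,2]>-.08)&(L[...,2]<.03)
for sg in(-1,1):
    k=m&(np.sign(L[...,1])==sg); print(sg,k.sum(),np.percentile(L[k][:,2],[50,90,97,99.5]))
cv2.imwrite("pics/c5.png",np.hstack([a,cv2.resize(im[200:384,150:400],(200,147))[[*range(147)]+[0]*453]])[...,::-1])
E
```

```text
[ 0.6139661   0.10512808 -0.00187382] 0.06490562224646292 [-0.34368341  0.7322484  -0.34061606]
-1 6406 [-0.0386407  -0.00156856 -0.00108081 -0.00063071]
1 6367 [-0.03964256 -0.00160177 -0.0011079  -0.00060791]
```

View pics/c5.png

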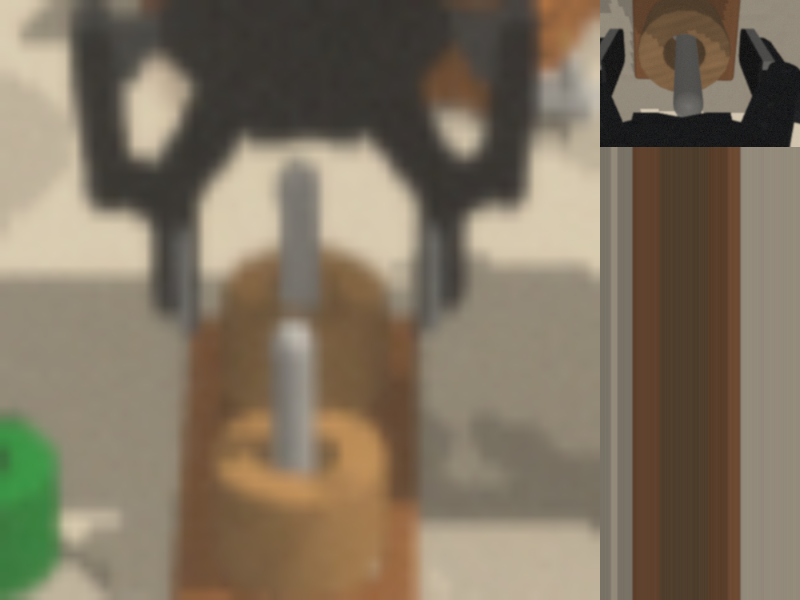

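Request:
{"fn": "jog_arm", "kwargs": {"steps": [[0, 0, -0.15, 0, 0, 0], [0, 0, -0.13, 0, 0, 0], [0, 0, 0, 0, 0, 0]]}}

```text
time_s: 8.25
tool_pos: [0.6136, 0.1051, -0.0095]
tool_rot: [-0.0, 0.71, 0.704, -0.0]
contact_force: [0.3, 0.5, -0.3]
width: 0.0653
grasp_force: 0.0
```

Request:
{"fn": "jog_arm", "kwargs": {"steps": [[0, 0, 0, 0, 0, 0], [0, 0, 0, 0, 0, 0], [0, 0, 0, 0, 0, 0], [0, 0, 0, 0, 0, 0], [0, 0, 0, 0, 0, 0]], "jaw": -1, "newtons": 30}}

```text
time_s: 8.75
tool_pos: [0.614, 0.1052, -0.0087]
tool_rot: [0.0, 0.71, 0.704, 0.0]
contact_force: [-1.1, 0.0, 4.6]
width: 0.0494
grasp_force: 31.5
```

Request:
{"fn": "jog_arm", "kwargs": {"steps": [[0, 0, 0.5, 0, 0, 0], [0, 0, 1, 0, 0, 0], [0, 0, 1, 0, 0, 0], [0, 0, 1, 0, 0, 0], [0, 0, 1, 0, 0, 0], [0, 0, 0.5, 0, 0, 0], [-0.226, -1, 0, 0, 0, -0.195], [-0.226, -1, 0, 0, 0, -0.195], [-0.226, -1, 0, 0, 0, -0.195], [-0.226, -1, 0, 0, 0, -0.195], [-0.226, -1, 0, 0, 0, -0.195], [-0.226, -1, 0, 0, 0, -0.195], [-0.226, -1, 0, 0, 0, -0.195], [-0.226, -1, 0, 0, 0, -0.195], [-0.226, -1, 0, 0, 0, -0.195], [-0.226, -1, 0, 0, 0, -0.195], [-0.226, -1, 0, 0, 0, -0.195], [-0.226, -1, 0, 0, 0, -0.195], [-0.226, -1, 0, 0, 0, -0.195], [-0.226, -1, 0, 0, 0, -0.195]]}}

```text
time_s: 10.75
tool_pos: [0.5342, -0.2458, 0.1159]
tool_rot: [-0.0, 0.839, 0.545, -0.0]
contact_force: [0.6, -0.2, -1.2]
width: 0.0493
grasp_force: 31.4
```

Request:
{"fn": "jog_arm", "kwargs": {"steps": [[0, 0, 0, 0, 0, 0], [0, 0, -1, 0, 0, 0], [0, 0, -1, 0, 0, 0], [0, 0, -1, 0, 0, 0], [0, 0, -1, 0, 0, 0], [0, 0, 0, 0, 0, 0]]}}

```text
time_s: 11.35
tool_pos: [0.5329, -0.2432, 0.0132]
tool_rot: [-0.003, 0.838, 0.546, -0.001]
contact_force: [-0.7, -0.3, -0.8]
width: 0.0497
grasp_force: 31.6
```

Position slid slightly (≈2 mm); continue down 22 mm slowly.

Request:
{"fn": "jog_arm", "kwargs": {"steps": [[0, 0, -0.3, 0, 0, 0], [0, 0, -0.3, 0, 0, 0], [0, 0, -0.2, 0, 0, 0], [0, 0, 0, 0, 0, 0], [0, 0, 0, 0, 0, 0]]}}

```text
time_s: 11.85
tool_pos: [0.5349, -0.245, -0.0036]
tool_rot: [0.0, 0.838, 0.545, 0.0]
contact_force: [0.0, -0.6, -0.4]
width: 0.0494
grasp_force: 31.6
```

Request:
{"fn": "jog_arm", "kwargs": {"steps": [[0, 0, -0.1, 0, 0, 0], [0, 0, -0.1, 0, 0, 0], [0, 0, 0, 0, 0, 0]]}}

```text
time_s: 12.15
tool_pos: [0.535, -0.245, -0.0086]
tool_rot: [0.0, 0.838, 0.545, 0.0]
contact_force: [-0.3, 0.7, 3.2]
width: 0.0497
grasp_force: 31.8
```

Request:
{"fn": "jog_arm", "kwargs": {"steps": [[0, 0, 0, 0, 0, 0], [0, 0, 0, 0, 0, 0], [0, 0, 0, 0, 0, 0], [0, 0, 0, 0, 0, 0], [0, 0, 1, 0, 0, 0], [0, 0, 1, 0, 0, 0], [0, 0, 1, 0, 0, 0], [0, 0, 1, 0, 0, 0], [0, 0, 1, 0, 0, 0]], "jaw": 0.53}}

```text
time_s: 13.05
tool_pos: [0.5347, -0.2448, 0.1171]
tool_rot: [-0.0, 0.838, 0.545, -0.0]
contact_force: [-1.0, 0.1, -0.2]
width: 0.065
grasp_force: 0.0
```

Request:
{"fn": "jog_arm", "kwargs": {"steps": [[0.18, 0.971, 0, 0, 0, 0.152], [0.18, 0.971, 0, 0, 0, 0.152], [0.18, 0.971, 0, 0, 0, 0.152], [0.18, 0.971, 0, 0, 0, 0.152], [0.18, 0.971, 0, 0, 0, 0.152], [0.18, 0.971, 0, 0, 0, 0.152], [0.18, 0.971, 0, 0, 0, 0.152], [0.18, 0.971, 0, 0, 0, 0.152], [0.18, 0.971, 0, 0, 0, 0.152], [0.18, 0.971, 0, 0, 0, 0.152], [0.18, 0.971, 0, 0, 0, 0.152], [0.18, 0.971, 0, 0, 0, 0.152], [0.18, 0.971, 0, 0, 0, 0.152], [0.18, 0.971, 0, 0, 0, 0.152], [0.18, 0.971, 0, 0, 0, 0.152], [0.18, 0.971, 0, 0, 0, 0.152], [0.18, 0.971, 0, 0, 0, 0.152], [0.18, 0.971, 0, 0, 0, 0.152], [0, 0, 0, 0, 0, 0], [0, 0, 0, 0, 0, 0]]}}

```text
time_s: 15.05
tool_pos: [0.6156, 0.1921, 0.1158]
tool_rot: [-0.0, 0.709, 0.705, -0.0]
contact_force: [0.6, 0.2, -0.2]
width: 0.0653
grasp_force: 0.0
```

```bash
python3 - <<'E'
from rolls import *
im,d,K,T=shot("side","s6"); P=cloud(d,K,T); im,d,K,T=shot("wrist","w6"); W=cloud(d,K,T)
s=arm.read_state(); print(s["tool_pos"])
print("side r1",ring(P,(.6165,.190),.03,.048)); print("r4 side",ring(P,(.5647,.3655),.028,.042)); print("r4 wrist",ring(W,(.5647,.3655),.028,.042)); print("r1 w",ring(W,(.6165,.19),.03,.048))
im,d,K,T=shot("top","t6"); P=cloud(d,K,T); print("r3 top",ring(P,(.535,-.245),.03,.06), ring(P,(.5647,.3655),.028,.042))
E
```

```text
[0.61562262 0.19125395 0.11599188]
side r1 (array([0.6181, 0.1923]), np.int64(176), np.float64(0.0409))
r4 side (array([0.5649, 0.3653]), np.int64(215), np.float64(0.0355))
r4 wrist (None, np.int64(0), None)
r1 w (array([0.616 , 0.1925]), np.int64(2583), np.float64(0.0409))
r3 top (array([ 0.5344, -0.2457]), np.int64(192), np.float64(0.0409)) (array([0.5657, 0.3628]), np.int64(85), np.float64(0.035))
```

Request:
{"fn": "jog_arm", "kwargs": {"steps": [[0, 0, -1, 0, 0, 0], [0, 0, -1, 0, 0, 0], [0, 0, -1, 0, 0, 0], [0, 0, -0.7, 0, 0, 0], [0, 0, -0.6, 0, 0, 0], [0, 0, -0.4, 0, 0, 0], [0, 0, -0.3, 0, 0, 0], [0, 0, 0, 0, 0, 0]]}}

```text
time_s: 16.0
tool_pos: [0.6156, 0.192, -0.0095]
tool_rot: [-0.0, 0.71, 0.705, -0.0]
contact_force: [-0.6, -0.2, 0.2]
width: 0.0652
grasp_force: 0.0
```

Request:
{"fn": "jog_arm", "kwargs": {"steps": [[0, 0, 0, 0, 0, 0], [0, 0, 0, 0, 0, 0], [0, 0, 0, 0, 0, 0], [0, 0, 0, 0, 0, 0], [0, 0, 0, 0, 0, 0]], "jaw": -1}}

```text
time_s: 16.5
tool_pos: [0.6164, 0.1923, -0.008]
tool_rot: [0.0, 0.71, 0.705, 0.001]
contact_force: [-0.6, -0.7, 5.3]
width: 0.0494
grasp_force: 31.6
```

Request:
{"fn": "jog_arm", "kwargs": {"steps": [[0, 0, 0.6, 0, 0, 0], [0, 0, 1, 0, 0, 0], [0, 0, 1, 0, 0, 0], [0, 0, 1, 0, 0, 0], [0, 0, 1, 0, 0, 0], [0, 0, 0.4, 0, 0, 0]]}}

```text
time_s: 17.1
tool_pos: [0.6168, 0.1923, 0.1194]
tool_rot: [0.001, 0.71, 0.705, 0.002]
contact_force: [-0.3, 0.9, -0.8]
width: 0.0497
grasp_force: 31.7
```

Request:
{"fn": "jog_arm", "kwargs": {"steps": [[-0.1425, -0.96, 0, 0, 0, -0.171], [-0.1425, -0.96, 0, 0, 0, -0.171], [-0.1425, -0.96, 0, 0, 0, -0.171], [-0.1425, -0.96, 0, 0, 0, -0.171], [-0.1425, -0.96, 0, 0, 0, -0.171], [-0.1425, -0.96, 0, 0, 0, -0.171], [-0.1425, -0.96, 0, 0, 0, -0.171], [-0.1425, -0.96, 0, 0, 0, -0.171], [-0.1425, -0.96, 0, 0, 0, -0.171], [-0.1425, -0.96, 0, 0, 0, -0.171], [-0.1425, -0.96, 0, 0, 0, -0.171], [-0.1425, -0.96, 0, 0, 0, -0.171], [-0.1425, -0.96, 0, 0, 0, -0.171], [-0.1425, -0.96, 0, 0, 0, -0.171], [-0.1425, -0.96, 0, 0, 0, -0.171], [-0.1425, -0.96, 0, 0, 0, -0.171], [0, 0, 0, 0, 0, 0], [0, 0, 0, 0, 0, 0]]}}

```text
time_s: 18.9
tool_pos: [0.5585, -0.1919, 0.1158]
tool_rot: [-0.0, 0.838, 0.545, -0.0]
contact_force: [-0.2, -0.8, -0.8]
width: 0.0496
grasp_force: 31.7
```

Request:
{"fn": "jog_arm", "kwargs": {"steps": [[0, 0, -1, 0, 0, 0], [0, 0, -1, 0, 0, 0], [0, 0, -1, 0, 0, 0], [0, 0, -0.7, 0, 0, 0], [0, 0, -0.5, 0, 0, 0], [0, 0, -0.3, 0, 0, 0], [0, 0, -0.2, 0, 0, 0], [0, 0, -0.2, 0, 0, 0], [0, 0, 0, 0, 0, 0]]}}

```text
time_s: 19.8
tool_pos: [0.5588, -0.1919, -0.0065]
tool_rot: [-0.0, 0.838, 0.545, -0.0]
contact_force: [0.1, 0.9, -1.1]
width: 0.0494
grasp_force: 31.8
```

Request:
{"fn": "jog_arm", "kwargs": {"steps": [[0, 0, -0.08, 0, 0, 0], [0, 0, 0, 0, 0, 0]]}}

```text
time_s: 20.0
tool_pos: [0.5591, -0.1921, -0.0079]
tool_rot: [0.0, 0.838, 0.545, 0.0]
contact_force: [0.1, 0.2, 1.1]
width: 0.0495
grasp_force: 31.8
```

Request:
{"fn": "jog_arm", "kwargs": {"steps": [[0, 0, 0, 0, 0, 0], [0, 0, 0, 0, 0, 0], [0, 0, 0, 0, 0, 0], [0, 0, 0, 0, 0, 0], [0, 0, 1, 0, 0, 0], [0, 0, 1, 0, 0, 0], [0, 0, 1, 0, 0, 0], [0, 0, 1, 0, 0, 0], [0, 0, 1, 0, 0, 0]], "jaw": 0.53}}

```text
time_s: 20.9
tool_pos: [0.5587, -0.1919, 0.1176]
tool_rot: [-0.0, 0.838, 0.545, -0.0]
contact_force: [0.1, 0.0, -0.0]
width: 0.0655
grasp_force: 0.0
```

Request:
{"fn": "jog_arm", "kwargs": {"steps": [[0, 1, 0, 0, 0, 0], [0, 1, 0, 0, 0, 0], [0, 1, 0, 0, 0, 0], [0, 1, 0, 0, 0, 0], [0, 1, 0, 0, 0, 0], [0, 1, 0, 0, 0, 0], [0, 1, 0, 0, 0, 0], [0, 1, 0, 0, 0, 0], [0, 1, 0, 0, 0, 0], [0, 1, 0, 0, 0, 0], [0, 1, 0, 0, 0, 0], [0, 1, 0, 0, 0, 0], [0, 1, 0, 0, 0, 0], [0, 1, 0, 0, 0, 0], [0, 1, 0, 0, 0, 0], [0, 1, 0, 0, 0, 0], [0, 1, 0, 0, 0, 0], [0, 1, 0, 0, 0, 0], [0, 0, 0, 0, 0, 0], [0, 0, 0, 0, 0, 0]]}}

```text
time_s: 22.9
tool_pos: [0.5586, 0.2581, 0.1164]
tool_rot: [0.0, 0.838, 0.546, -0.0]
contact_force: [0.8, -0.0, -0.2]
width: 0.0656
grasp_force: 0.0
```

```bash
python3 - <<'E'
from rolls import *
im,d,K,T=shot("wrist","w7"); W=cloud(d,K,T); s=arm.read_state(); print(s["tool_pos"])
for c in((.565,.3645),): print("r4 wrist",ring(W,c,.028,.042,.06))
im,d,K,T=shot("side","s7"); P=cloud(d,K,T); print("side",ring(P,(.565,.3645),.028,.042,.06))
im,d,K,T=shot("top","t7"); P=cloud(d,K,T); print("caddy",ring(P,(.535,-.245),.03,.06), ring(P,(.559,-.192),.03,.06))
E
```

```text
[0.55866232 0.25748002 0.11642247]
r4 wrist (array([0.5631, 0.3656]), np.int64(3447), np.float64(0.0349))
side (array([0.5644, 0.3655]), np.int64(215), np.float64(0.0353))
caddy (array([ 0.5345, -0.2463]), np.int64(189), np.float64(0.0413)) (array([ 0.559 , -0.1929]), np.int64(188), np.float64(0.0408))
```

Request:
{"fn": "jog_arm", "kwargs": {"steps": [[0.044, 0.86, 0, 0, 0, 0], [0.044, 0.86, 0, 0, 0, 0], [0.044, 0.86, 0, 0, 0, 0], [0.044, 0.86, 0, 0, 0, 0], [0.044, 0.86, 0, 0, 0, 0], [0, 0, -0.6, 0, 0, 0], [0, 0, -1, 0, 0, 0], [0, 0, -1, 0, 0, 0], [0, 0, -1, 0, 0, 0], [0, 0, -0.7, 0, 0, 0], [0, 0, -0.5, 0, 0, 0], [0, 0, -0.3, 0, 0, 0], [0, 0, 0, 0, 0, 0], [0, 0, 0, 0, 0, 0]]}}

```text
time_s: 24.45
tool_pos: [0.5648, 0.3657, -0.0101]
tool_rot: [0.0, 0.838, 0.545, 0.001]
contact_force: [0.6, 0.1, 0.6]
width: 0.0653
grasp_force: 0.0
```

Request:
{"fn": "jog_arm", "kwargs": {"steps": [[0, 0, 0, 0, 0, 0], [0, 0, 0, 0, 0, 0], [0, 0, 0, 0, 0, 0], [0, 0, 0, 0, 0, 0], [0, 0, 0, 0, 0, 0]], "jaw": -1}}

```text
time_s: 24.95
tool_pos: [0.565, 0.366, -0.0096]
tool_rot: [0.0, 0.838, 0.545, 0.001]
contact_force: [-1.2, -0.1, 5.6]
width: 0.0485
grasp_force: 31.5
```

Request:
{"fn": "jog_arm", "kwargs": {"steps": [[0, 0, 0.6, 0, 0, 0], [0, 0, 1, 0, 0, 0], [0, 0, 1, 0, 0, 0], [0, 0, 1, 0, 0, 0], [0, 0, 1, 0, 0, 0], [0, 0, 0.4, 0, 0, 0], [0.034, -0.96, 0, 0, 0, 0], [0.034, -0.96, 0, 0, 0, 0], [0.034, -0.96, 0, 0, 0, 0], [0.034, -0.96, 0, 0, 0, 0], [0.034, -0.96, 0, 0, 0, 0], [0.034, -0.96, 0, 0, 0, 0], [0.034, -0.96, 0, 0, 0, 0]]}}

```text
time_s: 26.25
tool_pos: [0.5699, 0.1966, 0.114]
tool_rot: [-0.0, 0.838, 0.545, -0.0]
contact_force: [0.3, -0.6, -1.3]
width: 0.048
grasp_force: 31.3
```

Request:
{"fn": "jog_arm", "kwargs": {"steps": [[0.034, -0.96, 0, 0, 0, 0], [0.034, -0.96, 0, 0, 0, 0], [0.034, -0.96, 0, 0, 0, 0], [0.034, -0.96, 0, 0, 0, 0], [0.034, -0.96, 0, 0, 0, 0], [0.034, -0.96, 0, 0, 0, 0], [0.034, -0.96, 0, 0, 0, 0], [0.034, -0.96, 0, 0, 0, 0], [0.034, -0.96, 0, 0, 0, 0], [0.034, -0.96, 0, 0, 0, 0], [0.034, -0.96, 0, 0, 0, 0], [0.034, -0.96, 0, 0, 0, 0], [0.034, -0.96, 0, 0, 0, 0], [0.034, -0.96, 0, 0, 0, 0], [0, 0, 0, 0, 0, 0], [0, 0, 0, 0, 0, 0], [0, 0, 0, 0, 0, 0]]}}

```text
time_s: 27.95
tool_pos: [0.582, -0.1377, 0.114]
tool_rot: [-0.0, 0.838, 0.545, -0.0]
contact_force: [0.5, 0.1, -0.3]
width: 0.0481
grasp_force: 31.3
```

Request:
{"fn": "jog_arm", "kwargs": {"steps": [[0, 0, -1, 0, 0, 0], [0, 0, -1, 0, 0, 0], [0, 0, -1, 0, 0, 0], [0, 0, -0.7, 0, 0, 0], [0, 0, -0.4, 0, 0, 0], [0, 0, -0.3, 0, 0, 0], [0, 0, -0.15, 0, 0, 0], [0, 0, -0.1, 0, 0, 0], [0, 0, 0, 0, 0, 0], [0, 0, 0, 0, 0, 0]]}}

```text
time_s: 28.95
tool_pos: [0.5824, -0.1385, -0.0016]
tool_rot: [0.0, 0.838, 0.545, 0.0]
contact_force: [0.1, 0.1, 0.1]
width: 0.0483
grasp_force: 31.4
```

Request:
{"fn": "jog_arm", "kwargs": {"steps": [[0, 0, 0, 0, 0, 0], [0, 0, 0, 0, 0, 0], [0, 0, 0, 0, 0, 0], [0, 0, 0, 0, 0, 0], [0, 0, 1, 0, 0, 0], [0, 0, 1, 0, 0, 0], [0, 0, 1, 0, 0, 0], [0, 0, 1, 0, 0, 0], [0, 0, 1, 0, 0, 0], [0, 0, 1, 0, 0, 0], [0, 0, 1, 0, 0, 0]], "jaw": 0.53}}

```text
time_s: 30.05
tool_pos: [0.582, -0.1384, 0.1739]
tool_rot: [0.0, 0.838, 0.545, 0.0]
contact_force: [0.7, 0.4, 0.5]
width: 0.0655
grasp_force: 0.0
```

Request:
{"fn": "jog_arm", "kwargs": {"steps": [[-0.373, 0.873, 0.167, 0, 0, 0.437], [-0.373, 0.873, 0.167, 0, 0, 0.437], [-0.373, 0.873, 0.167, 0, 0, 0.437], [-0.373, 0.873, 0.167, 0, 0, 0.437], [-0.373, 0.873, 0.167, 0, 0, 0.437], [-0.373, 0.873, 0.167, 0, 0, 0.437], [-0.373, 0.873, 0.167, 0, 0, 0.437], [-0.373, 0.873, 0.167, 0, 0, 0.437], [-0.373, 0.873, 0.167, 0, 0, 0.437], [-0.373, 0.873, 0.167, 0, 0, 0.437], [-0.373, 0.873, 0.167, 0, 0, 0.437], [-0.373, 0.873, 0.167, 0, 0, 0.437], [0, 0, 0, 0, 0, 0], [0, 0, 0, 0, 0, 0]], "jaw": -0.06}}

```text
time_s: 31.45
tool_pos: [0.4703, 0.1235, 0.223]
tool_rot: [0.0, 0.565, 0.825, 0.0]
contact_force: [-0.3, -0.1, -0.2]
width: 0.0401
grasp_force: 0.0
```

```bash
python3 - <<'E'
from rolls import *
im,d,K,T=shot("wrist","w8"); W=cloud(d,K,T); np.savez("w8",P=W,K=K,T=T,im=im); s=arm.read_state(); print(s["tool_pos"],s["tool_rot"])
Q=W.reshape(-1,3); c=im.reshape(-1,3).astype(int)
m=(abs(Q[:,0]-.47)<.09)&(abs(Q[:,1]-.13)<.13)&(Q[:,2]>.072)&(Q[:,2]<.095)
br=(c[:,0]-c[:,2]>25)
A=Q[m&br]; r=cv2.minAreaRect((A[:,:2]*1000).astype(np.float32)); print("rail",len(A),r,np.median(A[:,2]))
mu=A[:,:2].mean(0); e=np.linalg.svd(A[:,:2]-mu,full_matrices=False)[2][0]; e*=np.sign(e[1]); print("dir yaw",np.arctan2(-e[0],e[1]))
l=(A[:,:2]-mu)@e; n=(A[:,:2]-mu)@[e[1],-e[0]]; print(np.percentile(l,[.5,99.5]),np.percentile(n,[1,99]))
print("mid",mu+e*np.percentile(l,[.5,99.5]).mean()+np.array([e[1],-e[0]])*np.percentile(n,[1,99]).mean())
im,d,K,T=shot("top","t8"); P=cloud(d,K,T)
for c in((.535,-.245),(.559,-.192),(.5825,-.1385)): print("caddy",ring(P,c,.03,.06))
o=np.hstack([cv2.resize(cv2.imread("pics/w8.png"),(533,400)),cv2.resize(im[160:250,265:365,::-1],(267,240))[[*range(240)]+[0]*160]])
cv2.imwrite("pics/c8.png",o)
E
```

```text
[0.47039594 0.12309911 0.22288472] [ 9.03164996e-05  5.65727657e-01  8.24592146e-01 -4.57800677e-05]
rail 2303 ((467.8869323730469, 124.58619689941406), (11.996027946472168, 181.69366455078125), 20.17038917541504) 0.08084252186286528
dir yaw 0.35296826178409296
[-0.09673465  0.08178992] [-0.00584442  0.00588287]
mid [0.4676879  0.12518813]
caddy (array([ 0.5348, -0.2462]), np.int64(189), np.float64(0.0408))
caddy (array([ 0.5594, -0.1924]), np.int64(187), np.float64(0.0413))
caddy (array([ 0.5817, -0.1407]), np.int64(189), np.float64(0.0407))
```

View pics/c8.png

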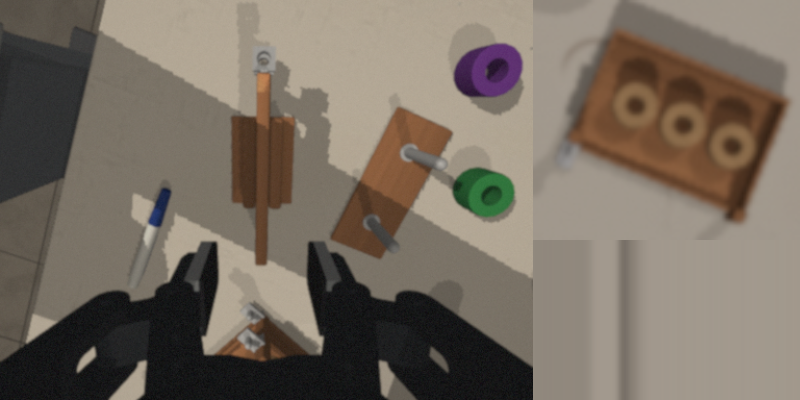

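Request:
{"fn": "jog_arm", "kwargs": {"steps": [[-0.1, 0.06, -1, 0, 0, -0.11], [0, 0, -1, 0, 0, 0], [0, 0, -1, 0, 0, 0], [0, 0, -1, 0, 0, 0], [0, 0, -1, 0, 0, 0], [0, 0, -1, 0, 0, 0], [0, 0, -0.6, 0, 0, 0], [0, 0, -0.4, 0, 0, 0], [0, 0, -0.16, 0, 0, 0], [0, 0, 0, 0, 0, 0], [0, 0, 0, 0, 0, 0]]}}

```text
time_s: 32.65
tool_pos: [0.4682, 0.1249, 0.0445]
tool_rot: [0.0, 0.572, 0.82, 0.0]
contact_force: [-0.9, -1.1, 0.3]
width: 0.0397
grasp_force: 0.0
```

Request:
{"fn": "jog_arm", "kwargs": {"steps": [[0, 0, 0, 0, 0, 0], [0, 0, 0, 0, 0, 0], [0, 0, 0, 0, 0, 0], [0, 0, 0, 0, 0, 0], [0, 0, 0, 0, 0, 0], [0, 0, 0, 0, 0, 0]], "jaw": -1, "newtons": 70}}

```text
time_s: 33.25
tool_pos: [0.4684, 0.1251, 0.0447]
tool_rot: [0.001, 0.572, 0.82, 0.001]
contact_force: [-0.7, 0.5, 7.0]
width: 0.0098
grasp_force: 69.4
```

```bash
python3 - <<'E'
from rolls import *
im,d,K,T=shot("side","s9"); print({k:np.round(v,3) for k,v in arm.read_state().items() if k in("tool_pos","width","contact_force","torque")})
cv2.imwrite("pics/c9.png",cv2.resize(im[160:260,240:360,::-1],(720,600)))
E
```

```text
{'tool_pos': array([0.468, 0.125, 0.045]), 'contact_force': array([0.368, 0.422, 5.89 ]), 'torque': array([ 0.093,  0.005, -0.051]), 'width': np.float64(0.01)}
```

View pics/c9.png

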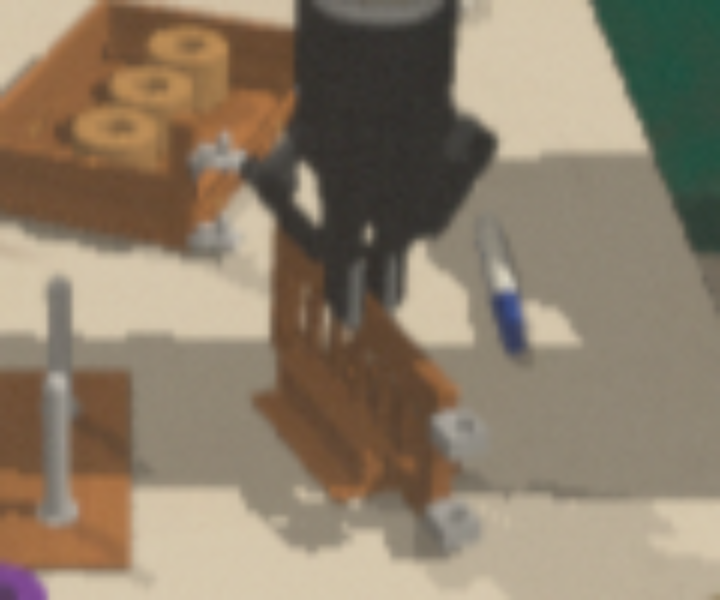

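Request:
{"fn": "jog_arm", "kwargs": {"steps": [[0, 0, 0.4, 0, 0, 0], [0, 0, 0.6, 0, 0, 0], [0, 0, 0.6, 0, 0, 0], [0, 0, 0.6, 0, 0, 0], [-0.272, -0.972, 0, 0, 0, -0.561], [-0.272, -0.972, 0, 0, 0, -0.561], [-0.272, -0.972, 0, 0, 0, -0.561], [-0.272, -0.972, 0, 0, 0, -0.561], [-0.272, -0.972, 0, 0, 0, -0.561], [-0.272, -0.972, 0, 0, 0, -0.561], [-0.272, -0.972, 0, 0, 0, -0.561], [-0.272, -0.972, 0, 0, 0, -0.561], [-0.272, -0.972, 0, 0, 0, -0.561], [-0.272, -0.972, 0, 0, 0, -0.561], [0, 0, 0, 0, 0, 0], [0, 0, 0, 0, 0, 0], [0, 0, 0, 0, 0, 0]]}}

```text
time_s: 35.0
tool_pos: [0.3998, -0.1175, 0.0991]
tool_rot: [-0.0, 0.857, 0.515, -0.0]
contact_force: [-0.2, 0.2, -1.9]
width: 0.0097
grasp_force: 68.6
```

```bash
python3 - <<'E'
from rolls import *
from caddyfit import fit
im,d,K,T=shot("wrist","w10"); W=cloud(d,K,T); np.savez("w10",P=W,K=K,T=T,im=im); s=arm.read_state(); print({k:np.round(v,4) for k,v in s.items() if k in("time_s","tool_pos","tool_rot","width","contact_force")})
print("caddy wrist",fit(W,[.5605,-.186,-.42]))
import numpy as np
Q=W.reshape(-1,3); t=s["tool_pos"]; tx=q2m(s["tool_rot"])[:,0]; ty=q2m(s["tool_rot"])[:,1]; D=Q-t
a=D@tx; b=D@ty
m=(abs(b)<.03)&(a>.03)&(a<.13)&(Q[:,2]>.12-.02)&(Q[:,2]<.16); print("rail",m.sum(),np.median(Q[m,2]),np.percentile(a[m],[1,99]),np.percentile(b[m],[2,98]))
o=cv2.imread("pics/w10.png"); cv2.imwrite("pics/c10.png",cv2.resize(o[0:300,100:450],(700,600),interpolation=cv2.INTER_CUBIC))
E
```

```text
{'time_s': np.float64(35.05), 'tool_pos': array([ 0.3998, -0.1174,  0.0991]), 'tool_rot': array([-0.    ,  0.8568,  0.5156,  0.    ]), 'contact_force': array([ 0.4013,  0.5592, -1.5749]), 'width': np.float64(0.0103)}
caddy wrist (array([ 0.48957858, -0.15735781, -0.34400975]), 6732, np.float64(5.141887205174688), np.float64(0.041150481000261696))
rail 6271 0.13502324091730084 [0.03097367 0.10585515] [-0.01030043  0.0074045 ]
```

View pics/c10.png

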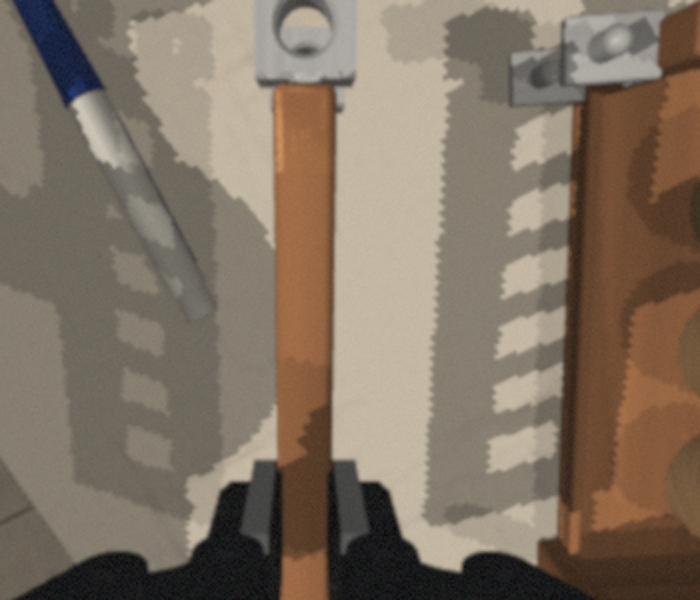

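```bash
cat > hinge.py <<'E'
from h import *
def ray(uv,z,K,T):
    uv=np.atleast_2d(uv); r=np.c_[(uv-K[:2,2])/[K[0,0],K[1,1]],np.ones(len(uv))]@T[:3,:3].T
    return T[:3,3]+r*((z-T[2,3])/r[:,2:])
def hinge(z,yaw,s_tool,zk,boxk,boxp):
    P,K,T,im=z["P"],z["K"],z["T"],z["im"].astype(int); g=cv2.GaussianBlur(z["im"],(3,3),0)
    # knuckle top rect in gate frame
    ex=np.array([np.cos(yaw),np.sin(yaw)]); ey=np.array([-ex[1],ex[0]])
    u0,v0,u1,v1=boxk; sub=P[v0:v1,u0:u1]; m=abs(sub[...,2]-zk)<.005; q=sub[m]; print("knuckle ztop",np.median(q[:,2]),m.sum())
    gx=(q[:,:2]-s_tool[:2])@ex; gy=(q[:,:2]-s_tool[:2])@ey; print(" gx",np.percentile(gx,[1,99]),"gy",np.percentile(gy,[1,99]))
    zt=np.median(q[:,2]); gm=im[v0:v1,u0:u1]; 
    h=(sub[...,2]<zt-.006); n,l,st,c=cv2.connectedComponentsWithStats(h.astype(np.uint8)); 
    for i in range(1,n):
        if st[i,4]>60:
            vv,uu=np.nonzero(l==i); X=ray(np.c_[uu+u0,vv+v0],zt,K,T)[:,:2]; (cx,cy),r=cv2.minEnclosingCircle((X*1000).astype(np.float32)); print(" hole",st[i],X.mean(0),(cx,cy,r))
    u0,v0,u1,v1=boxp; q=P[v0:v1,u0:u1].reshape(-1,3)
    for lo,hi in((.059,.065),(.069,.08),(.073,.08)):
        k=q[(q[:,2]>lo)&(q[:,2]<hi)]; print("z",lo,len(k),k.mean(0) if len(k) else 0, k[:,2].max() if len(k) else 0)
    return
E
python3 - <<'E'
from hinge import *
from caddyfit import loc
z=np.load("w10.npz"); P=z["P"]
hinge(z,-.4874,np.array([.3998,-.1174]),.124,(222,0,285,44),(375,0,440,50))
# caddy yaw from inner sill/bracket: caddy model side fit of bracket
q=P[0:50,375:435].reshape(-1,3); k=q[(q[:,2]>.0595)&(q[:,2]<.0645)]
r=cv2.minAreaRect((k[:,:2]*1000).astype(np.float32)); print(r); L=loc([.5605,-.1858,-.4196],k[:,:2]); print(np.percentile(L,[1,99],axis=0)*1000)
# sill outer edge line: points z 0.012..0.02
Q=P.reshape(-1,3); L=loc([.5605,-.1858,-.4196],Q[:,:2]); m=(abs(Q[:,2]-.016)<.003)&(abs(L[:,0]+.067)<.012)&(abs(L[:,1])<.085); print(m.sum())
X=Q[m,:2]; ys=L[m,1]; ed=[(yy,np.percentile(L[m,0][abs(ys-yy)<.006],[3,97])) for yy in np.arange(-.08,.09,.02) if (abs(ys-yy)<.006).sum()>5]
for e in ed: print(np.round(e[0],3),np.round(e[1]*1000,1))
E
```

```text
knuckle ztop 0.12438852427203931 1502
 gx [-0.01121993  0.00844491] gy [0.09082927 0.10512528]
 hole [  0   0  18  44 245] [ 0.43424493 -0.026949  ] (436.0117492675781, -26.65949058532715, 8.102607727050781)
 hole [ 17   0  27  27 573] [ 0.44559205 -0.02807607] (445.6457824707031, -28.02361488342285, 5.183530807495117)
 hole [ 42   0  21  44 350] [ 0.45347648 -0.0367635 ] (452.3931579589844, -35.39960479736328, 8.308338165283203)
z 0.059 1505 [ 0.52604895 -0.06202137  0.06199154] 0.06497323005271621
z 0.069 362 [ 0.52706444 -0.06256768  0.07300758] 0.07740763855182395
z 0.073 193 [ 0.52346647 -0.06081807  0.0747195 ] 0.07740763855182395
((527.1659545898438, -62.07773208618164), (18.281232833862305, 30.461631774902344), 66.52708435058594)
[[-95.53942995  90.45123049]
 [-68.33613256 108.26001433]]
1560
-0.08 [-69.4 -65. ]
-0.06 [-69.4 -64.8]
-0.04 [-69.3 -65.1]
-0.02 [-69.4 -64.9]
0.0 [-69.3 -64.8]
0.02 [-69.5 -64.7]
0.04 [-69.7 -64.8]
0.06 [-69.7 -65. ]
0.08 [-69.8 -65. ]
```

Request:
{"fn": "jog_arm", "kwargs": {"steps": [[0, 0, -0.36, 0, 0, 0], [0, 0, -0.36, 0, 0, 0], [0, 0, -0.36, 0, 0, 0], [0, 0, 0, 0, 0, 0], [0.6, -0.25, 0, 0, 0, 0], [0.6, -0.25, 0, 0, 0, 0], [0.6, -0.25, 0, 0, 0, 0], [0.36, -0.15, 0, 0, 0, 0], [0, 0, 0, 0, 0, 0], [0, 0, 0, 0, 0, 0], [0, 0, 0, 0, 0, 0]]}}

```text
time_s: 36.15
tool_pos: [0.453, -0.1402, 0.0718]
tool_rot: [-0.0, 0.857, 0.515, -0.0]
contact_force: [-0.1, -0.3, -2.9]
width: 0.0098
grasp_force: 68.7
```

```bash
python3 - <<'E'
from hinge import *
from caddyfit import loc
im,d,K,T=shot("wrist","w11"); P=cloud(d,K,T); np.savez("w11",P=P,K=K,T=T,im=im); s=arm.read_state(); print({k:np.round(v,4) for k,v in s.items() if k in("time_s","tool_pos","tool_rot","width","contact_force")})
z=np.load("w11.npz"); print(proj([.505,-.0535,.097],K,T),proj([.5228,-.0602,.076],K,T))
hinge(z,-.4874,s["tool_pos"],.097,(222,0,285,44),(285,0,350,44))
q=P[0:60,270:360].reshape(-1,3); k=q[(q[:,2]>.0595)&(q[:,2]<.0645)]; L=loc([.5605,-.1858,-.4196],k[:,:2]); m=(L[:,0]<-.06); print(m.sum(),np.percentile(L[m],[1,99],axis=0)*1000)
o=cv2.imread("pics/w11.png"); cv2.imwrite("pics/c11.png",cv2.resize(o[0:150,180:380],(800,600),interpolation=cv2.INTER_CUBIC))
E
```

```text
{'time_s': np.float64(36.2), 'tool_pos': array([ 0.4531, -0.1402,  0.0719]), 'tool_rot': array([-2.000e-04,  8.572e-01,  5.150e-01, -2.000e-04]), 'contact_force': array([ 0.9504, -0.1776, -2.6452]), 'width': np.float64(0.0099)}
[268.73529871  11.517693  ] [308.57608593  16.65834792]
knuckle ztop 0.0970854968722385 1491
 gx [-0.01132824  0.00841046] gy [0.09089752 0.10541044]
 hole [  0   0  18  44 238] [ 0.48752714 -0.04981672] (489.3799133300781, -49.403602600097656, 8.103041648864746)
 hole [ 17   0  27  27 565] [ 0.49888237 -0.05083039] (498.83563232421875, -51.05393981933594, 5.168293476104736)
 hole [ 42   0  21  44 358] [ 0.50677739 -0.0595526 ] (505.7497863769531, -58.166072845458984, 8.307337760925293)
z 0.059 1906 [ 0.52680217 -0.06233673  0.06201683] 0.06493310220348486
z 0.069 517 [ 0.52910568 -0.06378339  0.07444755] 0.0799986375403258
z 0.073 386 [ 0.52831637 -0.06320861  0.0755578 ] 0.0799986375403258
1944 [[-95.17281869  90.5043994 ]
 [-66.08269134 108.21163629]]
```

View pics/c11.png

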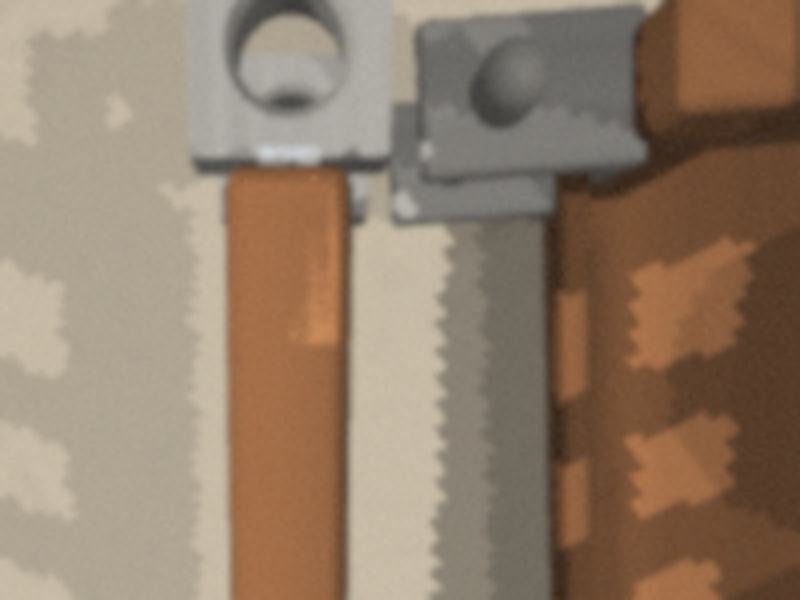

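Request:
{"fn": "jog_arm", "kwargs": {"steps": [[0.48, -0.185, 0, 0, 0, 0], [0.48, -0.185, 0, 0, 0, 0], [0, 0, 0, 0, 0, 0], [0, 0, -0.15, 0, 0, 0], [0, 0, -0.1, 0, 0, 0], [0, 0, 0, 0, 0, 0], [0, 0, 0, 0, 0, 0]]}}

```text
time_s: 36.9
tool_pos: [0.4774, -0.1496, 0.0656]
tool_rot: [-0.0, 0.857, 0.515, -0.0]
contact_force: [0.3, 0.6, -2.2]
width: 0.0094
grasp_force: 68.8
```

```bash
python3 - <<'E'
from hinge import *
im,d,K,T=shot("wrist","w12"); P=cloud(d,K,T); np.savez("w12",P=P,K=K,T=T,im=im); s=arm.read_state(); print({k:np.round(v,4) for k,v in s.items() if k in("time_s","tool_pos","tool_rot","width","contact_force")})
q=P[0:44,222:285].reshape(-1,3); 
k=(abs(q[:,2]-.0905)<.004); print("ztop",np.median(q[k,2]))
sub=P[0:30,235:275]; k=(sub[...,2]<.083)&(sub[...,2]>.07); print("in-hole tip",k.sum(),sub[k].mean(0),sub[k][:,2].max())
print(proj([.5229,-.0602,.076],K,T))
o=cv2.imread("pics/w12.png"); cv2.imwrite("pics/c12.png",cv2.resize(o[0:60,210:290],(800,600),interpolation=cv2.INTER_CUBIC))
E
```

```text
{'time_s': np.float64(36.95), 'tool_pos': array([ 0.4775, -0.1497,  0.0657]), 'tool_rot': array([-1.000e-04,  8.572e-01,  5.150e-01, -0.000e+00]), 'contact_force': array([-0.3379, -0.2755, -2.3597]), 'width': np.float64(0.0097)}
ztop 0.0908341025035686
in-hole tip 263 [ 0.52404217 -0.05846772  0.07687259] 0.0829817930654663
[250.9365729   21.43943698]
```

View pics/c12.png

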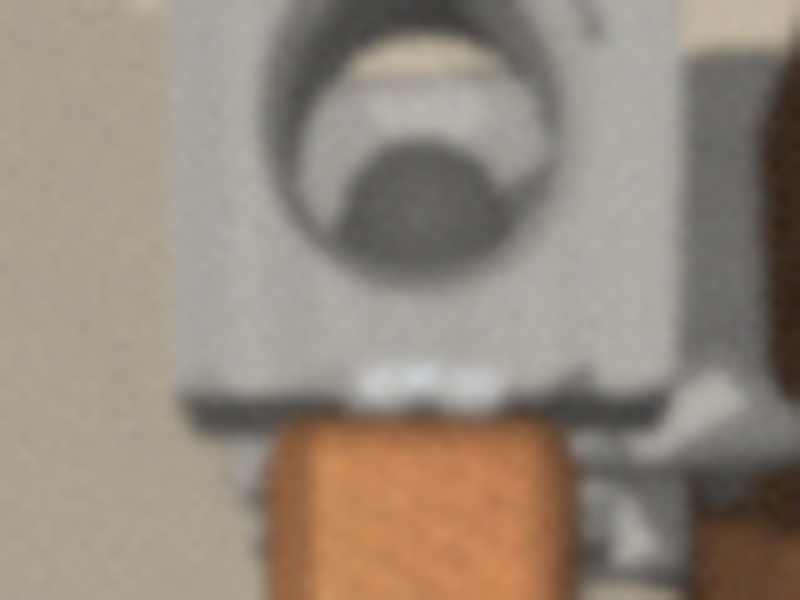

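```bash
python3 - <<'E'
from hinge import *
z=np.load("w12.npz"); K,T=z["K"],z["T"]
print("top rim c",ray([251.1,14.2],.0908,K,T),"bot rim c",ray([252.2,16.1],.0788,K,T),"rim bottom edge",ray([251.1,28.5],.0908,K,T))
print("pin side",ray([252.5,22.8],.072,K,T), ray([[243.8,22],[261.5,22]],.072,K,T))
print("hole edges",ray([[236.2,14],[266,14]],.0908,K,T))
E
```

```text
top rim c [[ 0.52287489 -0.06049994  0.0908    ]] bot rim c [[ 0.52409805 -0.05911817  0.0788    ]] rim bottom edge [[ 0.52047039 -0.06499914  0.0908    ]]
pin side [[ 0.52360406 -0.06032751  0.072     ]] [[ 0.5203415  -0.05821941  0.072     ]
 [ 0.52728849 -0.06192741  0.072     ]]
hole edges [[ 0.51777183 -0.05769606  0.0908    ]
 [ 0.5280441  -0.06317916  0.0908    ]]
```

Request:
{"fn": "jog_arm", "kwargs": {"steps": [[0.02, 0, -0.1, 0, 0, 0], [0, 0, -0.1, 0, 0, 0], [0, 0, -0.1, 0, 0, 0], [0, 0, 0, 0, 0, 0]]}}

```text
time_s: 37.35
tool_pos: [0.478, -0.1497, 0.0578]
tool_rot: [-0.0, 0.857, 0.515, -0.0]
contact_force: [0.1, -0.7, -2.1]
width: 0.0101
grasp_force: 68.8
```

Request:
{"fn": "jog_arm", "kwargs": {"steps": [[0, 0, -0.1, 0, 0, 0], [0, 0, -0.1, 0, 0, 0], [0, 0, -0.1, 0, 0, 0], [0, 0, 0, 0, 0, 0]]}}

```text
time_s: 37.75
tool_pos: [0.4781, -0.1497, 0.0503]
tool_rot: [-0.0, 0.857, 0.515, -0.0]
contact_force: [-1.0, 0.3, -3.1]
width: 0.0101
grasp_force: 68.7
```

Request:
{"fn": "jog_arm", "kwargs": {"steps": [[0, 0, -0.05, 0, 0, 0], [0, 0, -0.03, 0, 0, 0], [0, 0, 0, 0, 0, 0], [0, 0, 0, 0, 0, 0]]}}

```text
time_s: 38.15
tool_pos: [0.4782, -0.1498, 0.0487]
tool_rot: [-0.0, 0.857, 0.515, -0.0]
contact_force: [-1.4, 0.3, -1.5]
width: 0.0094
grasp_force: 68.8
```

Request:
{"fn": "jog_arm", "kwargs": {"steps": [[0.06, -0.03, 0, 0, 0, 0.11], [0.06, -0.03, 0, 0, 0, 0.11], [0.06, -0.03, 0, 0, 0, 0.11], [0, 0, -0.03, 0, 0, 0], [0, 0, 0, 0, 0, 0], [0, 0, 0, 0, 0, 0]]}}

```text
time_s: 38.75
tool_pos: [0.4828, -0.1523, 0.0481]
tool_rot: [0.0, 0.844, 0.536, 0.0]
contact_force: [-2.4, -3.9, 1.6]
width: 0.0096
grasp_force: 69.3
```

```bash
cat > chk.py <<'E'
from hinge import *
from caddyfit import loc
im,d,K,T=shot("wrist"); P=cloud(d,K,T); s=arm.read_state(); print({k:np.round(v,4) for k,v in s.items() if k in("time_s","tool_pos","tool_rot","width","contact_force")})
c=[.5605,-.1858,-.4196]; L=loc(c,P.reshape(-1,3)[:,:2]); Z=P.reshape(-1,3)[:,2]; col=im.reshape(-1,3).astype(int)
m=(Z>.08)&(Z<.092)&(abs(L[:,0]+.09)<.035)&(L[:,1]<.088)&(L[:,1]>-.1)&(col[:,0]-col[:,2]>25)
print("rail z",np.median(Z[m]),m.sum(),"slope (open angle)",end=" ")
p=np.polyfit(L[m,1],L[m,0],1); print(p, "x range",np.percentile(L[m,0],[1,99]))
m=(abs(Z-.074)<.004)&(abs(L[:,0]+.086)<.014)&(abs(L[:,1]-.1)<.012); print("knuckle top z",np.median(Z[m]),np.percentile(Z[m],[10,90]),m.sum())
E
python3 chk.py
```

```text
{'time_s': np.float64(38.8), 'tool_pos': array([ 0.4828, -0.1523,  0.0481]), 'tool_rot': array([2.000e-04, 8.443e-01, 5.359e-01, 0.000e+00]), 'contact_force': array([-2.2198, -4.0241,  1.4429]), 'width': np.float64(0.0098)}
rail z 0.08458288810217078 8384 slope (open angle) [ 0.01625505 -0.0861899 ] x range [-0.09185043 -0.07925245]
knuckle top z 0.07410258614633611 [0.0728811  0.07529331] 1854
```

Request:
{"fn": "jog_arm", "kwargs": {"steps": [[0, 0, 0, 0, 0, 0], [0, 0, 0, 0, 0, 0], [0, 0, 0, 0, 0, 0], [0, 0, 0, 0, 0, 0], [0, 0, 0.4, 0, 0, 0], [0, 0, 0.8, 0, 0, 0], [0, 0, 1, 0, 0, 0], [0, 0, 1, 0, 0, 0], [0, 0, 1, 0, 0, 0], [0, 0, 1, 0, 0, 0], [0, 0, 0, 0, 0, 0], [0, 0, 0, 0, 0, 0]], "jaw": -0.2}}

```text
time_s: 40.0
tool_pos: [0.4828, -0.152, 0.1785]
tool_rot: [0.0, 0.844, 0.536, 0.0]
contact_force: [-0.2, -0.1, 0.0]
width: 0.0341
grasp_force: 0.0
```

```bash
python3 chk.py; python3 - <<'E'
from rolls import *
im,d,K,T=shot("side","s14"); im2,d2,K2,T2=shot("top"); P=cloud(d2,K2,T2)
for c in((.535,-.245),(.559,-.192),(.5825,-.1385)): print("caddy",ring(P,c,.03,.06))
cv2.imwrite("pics/c14.png",cv2.resize(im[130:230,220:340,::-1],(720,600)))
E
```

```text
{'time_s': np.float64(40.05), 'tool_pos': array([ 0.4824, -0.1519,  0.1777]), 'tool_rot': array([-2.000e-04,  8.442e-01,  5.360e-01, -1.000e-04]), 'contact_force': array([-0.3538,  0.1551, -0.2294]), 'width': np.float64(0.0345)}
rail z 0.08252894767390823 1937 slope (open angle) [ 0.02152131 -0.0868517 ] x range [-0.09215979 -0.07990627]
knuckle top z 0.07436472298726371 [0.07313724 0.07544099] 667
caddy (array([ 0.5349, -0.2462]), np.int64(51), np.float64(0.041))
caddy (array([ 0.5653, -0.1867]), np.int64(49), np.float64(0.0409))
caddy (array([ 0.5819, -0.1407]), np.int64(158), np.float64(0.0412))
```

View pics/c14.png

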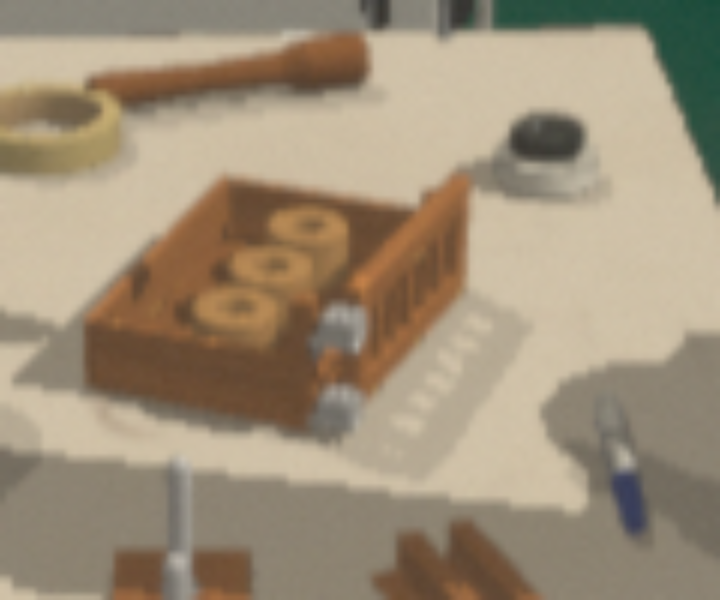

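The picture shows three rolls standing in the caddy and the gate hung and shut, with its knuckles home at (340,325) and (335,405). The arm is clear, so I'm handing it in.

```bash
python3 -c "
from workcell import arm
print(arm.close_job())"
```

```text
the job is handed in; nothing more can be done
None
```

I handed in the job at about 40 s: the last pictures showed all three rolls present standing in the caddy and the gate home on both pintles, shut to about 0.02 rad; the judge returned no verdict.

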